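Snap the cover of a wiring box shut all round

TASK

The cover of the cream wiring box on the bench is only laid on: press down its rim with the fingertips, one side after another, until all four sections have clicked fully shut, flush with the corners. Press only: do not pick up, tip or push away the box, and leave the other things on the bench where they are.

Things in the scene. Friction and masses are not known exactly. Their poses are not given: they have to be found in the camera images.
- wiring_box: loose cream plastic wiring box, 0.6 to 1.3 kg, 140 mm (its x) by 190 mm (its y); origin: centre of its underside, z up. Grey cable glands stick out 18 mm from its +y wall. Cover: recessed panel (top at 64 mm) in a 24 mm wide rim over the walls, of 4 fixed corners (top at 68 mm) and 4 straight snap sections. Section top: open 76 mm with a black gap under it, shut 68 mm. Heights above the bench
- front_top (a point): centre of the top face (grey dot 12 mm across) of the long (138 mm) snap section of the rim on the box's -x side, 24 mm wide; moves with the section; axes as the box's
- rim_front (a joint): how far that section is pressed down, m: 0 open, 0.008 fully shut. It springs back up if let go before about 0.0055; beyond that it snaps to 0.008 and stays. It takes about 12 N to start, less as it goes down. Open at the start.
- back_top (a point): centre of the top face (grey dot 12 mm across) of the long (138 mm) snap section of the rim on the box's +x side, 24 mm wide; moves with the section; axes as the box's
- rim_back (a joint): how far that section is pressed down, m: 0 open, 0.008 fully shut. It springs back up if let go before about 0.0055; beyond that it snaps to 0.008 and stays. It takes about 12 N to start, less as it goes down. Open at the start.
- left_top (a point): centre of the top face (grey dot 12 mm across) of the short (88 mm) snap section of the rim on the box's +y (cable gland) side, 24 mm wide; moves with the section; axes as the box's
- rim_left (a joint): how far that section is pressed down, m: 0 open, 0.008 fully shut. It springs back up if let go before about 0.0055; beyond that it snaps to 0.008 and stays. It takes about 12 N to start, less as it goes down. Open at the start.
- right_top (a point): centre of the top face (grey dot 12 mm across) of the short (88 mm) snap section of the rim on the box's -y side, 24 mm wide; moves with the section; axes as the box's
- rim_right (a joint): how far that section is pressed down, m: 0 open, 0.008 fully shut. It springs back up if let go before about 0.0055; beyond that it snaps to 0.008 and stays. It takes about 12 N to start, less as it goes down. Open at the start.
- elbow: brass pipe elbow, L-shaped, about 50 x 45 mm, 32 mm high, lying on the bench near the box; origin at the centre of its underside; a bystander, to be left where it is
- tape_roll: blue roll of tape lying flat, 64 mm across, 19 mm high, near the box; origin at the centre of its underside; a bystander, to be left where it is
- paste_jar: small white jar with red cap, 54 mm across, 55 mm high, near the box; origin at the centre of its underside; a bystander, to be left where it is
- screwdriver: screwdriver about 200 mm long lying to one side; origin at the middle of the handle-to-tip line, on its underside; a bystander, to be left where it is
- screw_carton: cardboard carton of screws, 70 x 100 x 45 mm, to one side; origin at the centre of its underside; a bystander, to be left where it is
- spray_can: standing spray can with yellow band, 60 mm across, 150 mm high, to one side; origin at the centre of its underside; a bystander, to be left where it is
- valve_body: brass valve body standing on end, 40 mm across, 46 mm high, to one side; origin at the centre of its underside; a bystander, to be left where it is

How it is judged:
By the outcome, as a careful person would: the job done as asked, in the order asked, and still so for the second after the job is handed in, with the robot touching nothing.
It also fails if it takes over 50 s, if anything falls off the work surface, if the arm or the gripper's body presses on something with over 40 N, if the wrist force passes 120 N, or if a joint passes its speed limit or range.

ROBOT

A 6-joint arm with a two-finger parallel gripper is mounted at the origin on the work surface. World frame = base frame: x ahead of the robot, y to its left, z up, the work surface at z = 0. Lengths are in m, angles in degrees, forces in N, time in s.
With the tool pointing down it reaches from about 0.3 to 0.75 m from the base axis. Payload 8.5 kg.
Tool frame: the origin (TCP) lies at the very end of the fingers, on their centre line; the grasp point (between the pads) lies 19 mm behind it; x points along the fingers, y is the direction in which the jaws open and shut, and the axes are right-handed (so a half turn about x gives the same grasp; the last joint's range is limited). The gripper opens to 85 mm and grips with 20 to 120 N. Pads are 22 mm wide; open, the fingers measure 114 mm over their backs; the gripper's body (76 mm by 85 mm) begins 54 mm behind the grasp point. The pads swing forward as they close: fully open they stand 13 mm farther back than shut.
Start: joints at [-76.965, 21.807, 74.336, -0, 83.858, -12.336], TCP at [0.236, -0.497, 0.231] pointing down, gripper open.
Joint ranges: [-178.18, 178.18], [-50.72, 133.34], [12.68, 142.11], [-81.47, 261.47], [9.98, 163.14], [-165.26, 165.26]. Speed limits (degrees/s): [136.94, 136.94, 180, 180, 180, 180].

INTERFACE

Orientations are given as a 3x3 rotation matrix whose columns are the frame's x, y, z axes.
In Python, from rig import sensors, cams, env gives the robot as it stands.
- The arm moves only by the shell command python3 -m crank 'ROWS' [FORCE]. ROWS is a JSON object of lists of equal length, an entry for each row: "hand": the closure in counts, from 0 (fully open) to 255 (shut); "translation": the shift along the tool's x, y, z in m, a list of three; "dr": the turn, a rotation vector about the tool's x, y, z in rad, a list of three. A call has 1 to 5 rows; each row is the pose to reach, as a shift and turn from the pose commanded when the call began, along the tool's axes at that moment; what a row does not reach only later rows make up. A row lasts 1/10 s, in which the tool goes at most 50 mm and 8.59 degrees, less where a joint would pass 70% of its speed; a pose out of reach is approached as far as the arm can. A call with a gripper value outside its range is refused whole. The fingers move at their own pace and stop on an object; FORCE is the grip in N (left out, the last holds). Time passes only in rows, so rows that repeat a pose let the fingers close. It gives the time, the measured TCP pose, the force and the opening at its end, in the units of the state.
- sensors.observe(): the state, without advancing time (a new reading comes with each control period).
- cams.get_image(name): name is "side" or "top"; returns (picture, depth): 480x640x3 uint8, blue, green, red; 480x640 float32, m along the optical axis (not along the pixel's ray), 0 where there is no reading.
- cams.calibration(name): a dict with "vertical_fov" (degrees; the focal length in pixels is half the picture's height over the tangent of half this angle, whatever the lens; pixels are square), "cx", "cy" (the principal point, pixels), "distortion" ([k1, k2, p1, p2, k3] as OpenCV has them; the pictures are not rectified), "extrinsics" (4x4, takes a point from camera to world coordinates). Camera axes: x right, y down, z forward; pixel columns grow to the right and rows downward; lengths in m; the calibration is good to about 2 mm. A picture is of the moment at which its call begins. calibration takes no time and is no camera call.
- env.close_job(): hands the job in, once; it reports no verdict.
The state is a dict: "time_s": time; "q": joint angles; "qvel": joint speeds; "joint_efforts": joint torques, N m; "position": TCP position; "tool_rot": TCP orientation; "ft_force": force on the tool from outside, world axes, zero at the start; "wrist_torque": the same for the moment, N m; "grip_width": finger opening in m.
Only numpy, scipy, OpenCV 4.12 (cv2) and the standard library are available. Lean on these libraries where they do the work, as an engineer would, in place of code of your own. Each camera call takes 0.05 s, during which the arm holds its last target. There are 200 camera calls.

## Working session

There is one attempt and no reset: what is moved stays moved. The work goes in short steps, Python scripts to look and compute and a shell command to move; the robot and the scene stay as the last step left them, time stands still between calls to the robot, and variables do not carry over. Pictures are saved under pics/ and viewed, about 8 in all and at most 12, crops included, and the job is handed in when it is done.

```bash
mkdir -p pics; cat > h.py <<'E'
import numpy as np, cv2
from rig import sensors, cams, env
def K(n):
    c=cams.calibration(n); f=240/np.tan(np.radians(c["vertical_fov"])/2)
    return np.array([[f,0,c["cx"]],[0,f,c["cy"]],[0,0,1]]),np.array(c["distortion"],float),np.array(c["extrinsics"])
def ray(n,uv,z):
    k,d,E=K(n); p=cv2.undistortPoints(np.array(uv,float).reshape(-1,1,2),k,d).reshape(-1,2)
    r=np.c_[p,np.ones(len(p))]@E[:3,:3].T; o=E[:3,3]
    return o+r*((z-o[2])/r[:,2])[:,None]
def proj(n,P):
    k,d,E=K(n); R=E[:3,:3].T
    return cv2.projectPoints(np.array(P,float).reshape(-1,1,3),cv2.Rodrigues(R)[0],-R@E[:3,3],k,d)[0].reshape(-1,2)
E
python3 - <<'E'
from h import *
for n in("top","side"):
    im,d=cams.get_image(n); cv2.imwrite(f"pics/{n}0.png",im); np.save(f"{n}0.npy",d)
    print(n,K(n)[2].round(3).tolist(),K(n)[0][0,0])
s=sensors.observe(); print(s)
E
```

```text
top [[-0.011, -0.998, 0.062, 0.51], [-1.0, 0.011, 0.002, -0.003], [-0.003, -0.062, -0.998, 1.102], [0.0, 0.0, 0.0, 1.0]] 489.71018502259324
side [[-0.837, -0.289, 0.465, 0.033], [-0.547, 0.462, -0.698, 0.822], [-0.013, -0.838, -0.545, 0.71], [0.0, 0.0, 0.0, 1.0]] 486.52931213605024
{'time_s': 0.1, 'q': array([-7.69680442e+01,  2.18360256e+01,  7.43773487e+01, -1.27818706e-03,
        8.38559078e+01, -1.23364822e+01]), 'qvel': array([-0.01043186, -0.00934107, -0.12917645,  0.02903178,  0.11507525,
        0.01938931]), 'joint_efforts': array([ 4.12064619e-03, -4.49221373e+01, -2.31655812e+01, -1.88007139e-04,
        3.66910870e-03,  1.69937817e-05]), 'position': array([ 0.23557115, -0.49672882,  0.23080188]), 'tool_rot': array([[-2.94277406e-04,  4.28439451e-01, -9.03570446e-01],
       [ 1.17305632e-03, -9.03569715e-01, -4.28439487e-01],
       [-9.99999269e-01, -1.18601908e-03, -2.36683455e-04]]), 'ft_force': array([ 0.10898901, -0.40088972,  0.72246904]), 'wrist_torque': array([ 4.89956902e-03,  1.93467097e-02, -4.26545450e-05]), 'grip_width': 0.08509372182519934}
```

View pics/top0.png

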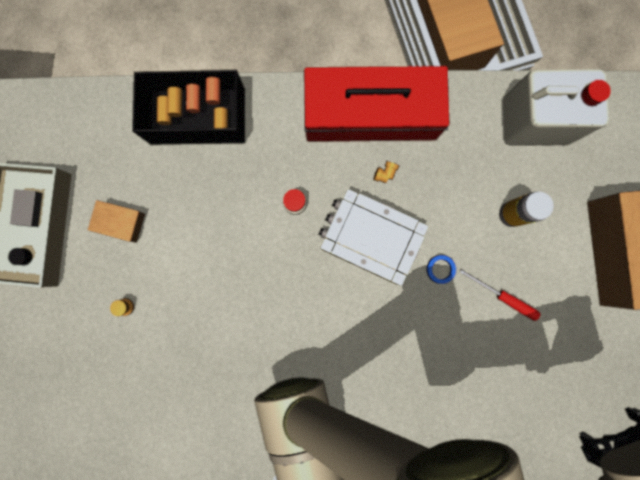

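View pics/side0.png

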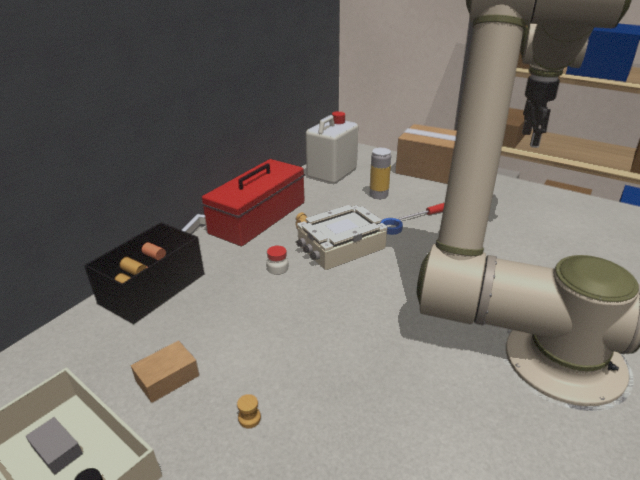

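The top view shows the box centred near (374,237) with the glands at its left (about (328,218)). The tape roll is at (441,268), the elbow at (386,172) and the jar at (294,200). Next I'll find the box outline and the dots.

```bash
python3 - <<'E'
from h import *
im=cv2.imread("pics/top0.png"); d=np.load("top0.npy")
# height map
k,dd,E=K("top"); v,u=np.mgrid[:480,:640]
p=cv2.undistortPoints(np.c_[u.ravel(),v.ravel()].astype(float).reshape(-1,1,2),k,dd).reshape(-1,2)
P=(np.c_[p,np.ones(len(p))]*d.reshape(-1,1))@E[:3,:3].T+E[:3,3]
P=P.reshape(480,640,3); h=P[...,2]
m=((h>.05)&(h<.09)).astype(np.uint8); m[:185]=0;m[290:]=0;m[:,:318]=0;m[:,432:]=0
m=cv2.morphologyEx(m,cv2.MORPH_OPEN,np.ones((3,3)))
c=max(cv2.findContours(m,0,2)[0],key=cv2.contourArea)
q=ray("top",c.reshape(-1,2),.072)[:,:2]
r=cv2.minAreaRect((q*1000).astype(np.float32)); print(r)
print("median h",np.median(h[m>0]))
cr=im[180:295,310:440]; cv2.imwrite("pics/crop.png",cv2.resize(cr,None,fx=6,fy=5.2 and 6,interpolation=cv2.INTER_CUBIC)[:600])
E
```

```text
((581.9265747070312, -114.26014709472656), (193.5259246826172, 144.2353515625), 63.4697380065918)
median h 0.06709415398224139
```

```bash
python3 - <<'E'
import cv2
im=cv2.imread("pics/top0.png")[180:280+10,310:440]
cv2.imwrite("pics/crop.png",cv2.resize(im,None,fx=5,fy=5,interpolation=cv2.INTER_CUBIC))
E
```

```text
(no output)
```

View pics/crop.png

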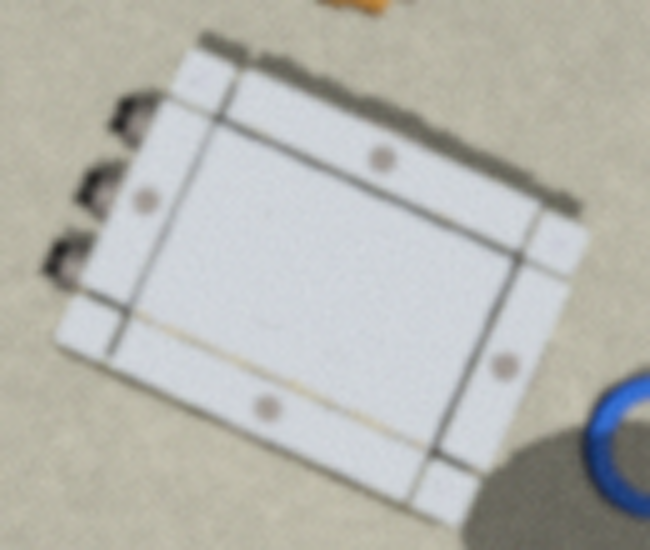

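Dots in full-image pixels are front (363.5,261.3), back (386.3,211.5), left (339.1,219.9) and right (410.9,253.1).

```bash
cat >> h.py <<'E'
from scipy.spatial.transform import Rotation as Ro
def go(P,yaw=None):
    s=sensors.observe(); R=s["tool_rot"]; t=R.T@(np.array(P)-s["position"]); rv=0
    if yaw is not None:
        a=np.radians(yaw); y=np.array([np.cos(a),np.sin(a),0]); x=np.array([0,0,-1.]); T=np.c_[x,y,np.cross(x,y)]
        rv=Ro.from_matrix(R.T@T).as_rotvec().round(3)
    print("shift",t.round(4),"dr",rv,"pos",s["position"].round(4),"F",s["ft_force"].round(1),"t",s["time_s"])
E
python3 - <<'E'
from h import *
D=ray("top",[(363.5,261.3),(386.3,211.5),(339.1,219.9),(410.9,253.1)],.076)
print(D.round(4)); f,b,l,r=D
print("len fb",np.linalg.norm(f-b),"lr",np.linalg.norm(l-r),np.degrees(np.arctan2(*(b-f)[1::-1])),np.degrees(np.arctan2(*(l-r)[1::-1])))
print("side px",proj("side",D).round(1))
go([*f[:2],.12],np.degrees(np.arctan2(*(b-f)[1::-1])))
E
```

```text
[[ 0.5298 -0.0899  0.076 ]
 [ 0.6342 -0.1398  0.076 ]
 [ 0.6175 -0.04    0.076 ]
 [ 0.5459 -0.1898  0.076 ]]
len fb 0.11568819389262301 lr 0.16605326429526793 -25.52861090619412 64.43911389413856
side px [[354.5 232.2]
 [329.5 213.1]
 [314.1 231.4]
 [367.8 213.9]]
shift [ 0.1112 -0.2414 -0.4402] dr [-0.682 -0.001  0.001] pos [ 0.2356 -0.4967  0.2308] F [ 0.1 -0.4  0.7] t 0.1
```

```bash
python3 -m crank '{"hand":[255,255,255,255,255],"translation":[[0,-0.02,-0.04],[0,-0.045,-0.08],[0,-0.065,-0.12],[0,-0.09,-0.16],[0,-0.11,-0.2]],"dr":[[-0.14,0,0],[-0.28,0,0],[-0.41,0,0],[-0.55,0,0],[-0.682,0,0]]}' 40; python3 -c "
from h import *
go([.5298,-.0899,.12],-25.5)"
```

```text
time_s: 0.6
position: [0.3698, -0.3099, 0.2312]
tool_rot: [[-0.0, 0.904, -0.426], [0.001, -0.426, -0.904], [-1.0, -0.001, -0.0]]
ft_force: [0.6, -0.9, -0.2]
grip_width: 0.012
shift [ 0.1112  0.051  -0.2672] dr [ 0.004 -0.     0.001] pos [ 0.3698 -0.3099  0.2312] F [ 0.6 -0.9 -0.2] t 0.6
```

```bash
python3 -m crank '{"hand":[255,255,255,255,255],"translation":[[0,0.01,-0.045],[0,0.02,-0.09],[0.01,0.03,-0.135],[0.03,0.04,-0.18],[0.05,0.045,-0.225]],"dr":[[0,0,0],[0,0,0],[0,0,0],[0,0,0],[0,0,0]]}'; python3 -m crank '{"hand":[255,255,255,255,255],"translation":[[0.03,0.006,-0.042],[0.061,0.006,-0.042],[0.061,0.006,-0.042],[0.061,0.006,-0.042],[0.061,0.006,-0.042]],"dr":[[0,0,0],[0,0,0],[0,0,0],[0,0,0],[0,0,0]]}'; python3 - <<'E'
from h import *
go([.5298,-.0899,.078],-25.5)
a=cams.get_image("top")[0][170:300,300:450]; b=cams.get_image("side")[0][150:290,270:430]
a=cv2.resize(a,(600,520),interpolation=2)[:, :]; b=cv2.resize(b,(594,520),interpolation=2)
cv2.imwrite("pics/c1.png",cv2.resize(np.hstack([a,b]),(800,348)))
E
```

```text
time_s: 1.1
position: [0.508, -0.1267, 0.1806]
tool_rot: [[0.001, 0.902, -0.431], [-0.0, -0.431, -0.902], [-1.0, 0.001, 0.0]]
ft_force: [1.3, -0.7, 0.6]
grip_width: 0.0004
time_s: 1.6
position: [0.5309, -0.094, 0.122]
tool_rot: [[0.002, 0.902, -0.432], [-0.001, -0.432, -0.902], [-1.0, 0.003, -0.0]]
ft_force: [-0.2, 0.3, 0.3]
grip_width: 0.0002
shift [ 0.044  -0.0029 -0.0032] dr [-0.002 -0.    -0.003] pos [ 0.5309 -0.094   0.122 ] F [-0.2  0.3  0.3] t 1.6
```

View pics/c1.png

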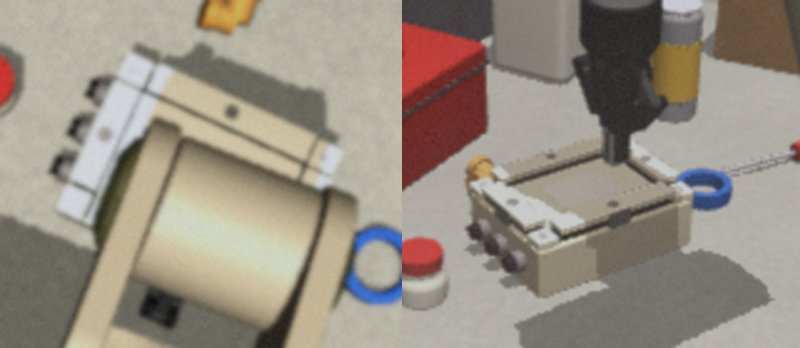

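The dot predicted at side (354.5,232.2) appears at (354.8,232.0), so the positions agree. The fingertips are shut, above the front section. I'll press now.

```bash
python3 -m crank '{"hand":[255,255,255,255,255],"translation":[[0.02,-0.003,-0.003],[0.042,-0.003,-0.003],[0.046,-0.003,-0.003],[0.049,-0.003,-0.003],[0.051,-0.003,-0.003]],"dr":[[0,0,0],[0,0,0],[0,0,0],[0,0,0],[0,0,0]]}';  python3 -m crank '{"hand":[255,255,255],"translation":[[0.001,0,0],[0.002,0,0],[0.003,0,0]],"dr":[[0,0,0],[0,0,0],[0,0,0]]}'
```

```text
time_s: 2.2
position: [0.5292, -0.0894, 0.0704]
tool_rot: [[0.001, 0.902, -0.432], [-0.0, -0.432, -0.902], [-1.0, 0.001, -0.0]]
ft_force: [0.1, -0.5, 1.4]
grip_width: 0.0001
time_s: 2.5
position: [0.5294, -0.0893, 0.0679]
tool_rot: [[0.001, 0.902, -0.431], [-0.001, -0.431, -0.902], [-1.0, 0.002, 0.0]]
ft_force: [-6.1, 1.7, 21.1]
grip_width: -0.0003
```

Front has snapped: the tip stopped at z=0.068 with 21 N. Next is the back.

```bash
python3 -c "
from h import *
go([.6342,-.1398,.078],-25.5)"
```

```text
shift [-0.0099  0.1164  0.0003] dr [-0.001  0.    -0.002] pos [ 0.5294 -0.0893  0.0679] F [-6.1  1.7 21.1] t 2.5
```

```bash
python3 -m crank '{"hand":[255,255,255,255,255],"translation":[[-0.03,0,0],[-0.032,0.04,0],[-0.032,0.08,0],[-0.032,0.1165,0],[-0.025,0.1165,0]],"dr":[[0,0,0],[0,0,0],[0,0,0],[0,0,0],[0,0,0]]}'; python3 -c "
from h import *
go([.6342,-.1398,.07],-25.5)"
```

```text
time_s: 3.0
position: [0.6374, -0.1415, 0.0918]
tool_rot: [[0.004, 0.902, -0.432], [-0.002, -0.432, -0.902], [-1.0, 0.005, -0.0]]
ft_force: [-0.2, 0.4, -0.1]
grip_width: 0.0
shift [ 0.0218 -0.0038 -0.0001] dr [-0.002 -0.    -0.005] pos [ 0.6374 -0.1415  0.0918] F [-0.2  0.4 -0.1] t 3.0
```

```bash
python3 -m crank '{"hand":[255,255,255,255,255],"translation":[[0,0,0],[0.012,0,0],[0.016,0,0],[0.019,0,0],[0.022,0,0]],"dr":[[0,0,0],[0,0,0],[0,0,0],[0,0,0],[0,0,0]]}';  python3 -m crank '{"hand":[255,255,255],"translation":[[0.001,0,0],[0.002,0,0],[0.003,0,0]],"dr":[[0,0,0],[0,0,0],[0,0,0]]}'; python3 -c "
from h import *
go([.6175,-.04,.078],-25.5)"
```

```text
time_s: 3.5
position: [0.6335, -0.1388, 0.0694]
tool_rot: [[-0.0, 0.902, -0.431], [0.0, -0.431, -0.902], [-1.0, -0.0, 0.0]]
ft_force: [0.3, -0.2, 0.1]
grip_width: -0.0003
time_s: 3.8
position: [0.6337, -0.1389, 0.0679]
tool_rot: [[-0.0, 0.902, -0.431], [-0.0, -0.431, -0.902], [-1.0, -0.0, 0.0]]
ft_force: [-8.5, 2.6, 18.5]
grip_width: 0.0
shift [-0.0101 -0.0573 -0.0823] dr [-0.001  0.     0.   ] pos [ 0.6337 -0.1389  0.0679] F [-8.5  2.6 18.5] t 3.8
```

Back has snapped too. Next is the left, on the gland side.

```bash
python3 -m crank '{"hand":[255,255,255,255,255],"translation":[[-0.03,0,0],[-0.032,-0.025,-0.036],[-0.032,-0.05,-0.072],[-0.032,-0.057,-0.082],[-0.025,-0.057,-0.082]],"dr":[[0,0,0],[0,0,0],[0,0,0],[0,0,0],[0,0,0]]}'; python3 -m crank '{"hand":[255,255,255,255,255],"translation":[[0,0,0],[0.012,0,0],[0.016,0,0],[0.019,0,0],[0.022,0,0]],"dr":[[0,0,0],[0,0,0],[0,0,0],[0,0,0],[0,0,0]]}';  python3 -m crank '{"hand":[255,255,255],"translation":[[0.001,0,0],[0.002,0,0],[0.003,0,0]],"dr":[[0,0,0],[0,0,0],[0,0,0]]}'; python3 -c "
from h import *
go([.5459,-.1898,.078],-25.5)"
```

```text
time_s: 4.3
position: [0.6182, -0.0391, 0.092]
tool_rot: [[0.002, 0.903, -0.429], [-0.0, -0.429, -0.903], [-1.0, 0.002, -0.0]]
ft_force: [1.1, -0.4, 0.4]
grip_width: 0.0001
time_s: 4.8
position: [0.6181, -0.0416, 0.0686]
tool_rot: [[-0.0, 0.902, -0.432], [-0.0, -0.432, -0.902], [-1.0, -0.0, 0.0]]
ft_force: [-0.2, -0.5, 0.3]
grip_width: -0.0003
time_s: 5.1
position: [0.6181, -0.0416, 0.0678]
tool_rot: [[0.001, 0.902, -0.432], [-0.001, -0.432, -0.902], [-1.0, 0.001, 0.001]]
ft_force: [-7.6, -1.8, 22.8]
grip_width: -0.0001
shift [-0.01   -0.0011  0.1649] dr [-0.001  0.001 -0.001] pos [ 0.6181 -0.0416  0.0678] F [-7.6 -1.8 22.8] t 5.1
```

Left has snapped. Last is the right.

```bash
python3 -m crank '{"hand":[255,255,255,255,255],"translation":[[-0.03,0,0],[-0.032,0,0.045],[-0.032,0,0.09],[-0.032,-0.001,0.135],[-0.032,-0.001,0.165]],"dr":[[0,0,0],[0,0,0],[0,0,0],[0,0,0],[0,0,0]]}'; python3 -m crank '{"hand":[255,255,255,255,255],"translation":[[0,0,0],[0.016,0,0],[0.022,0,0],[0.026,0,0],[0.029,0,0]],"dr":[[0,0,0],[0,0,0],[0,0,0],[0,0,0],[0,0,0]]}';  python3 -m crank '{"hand":[255,255,255],"translation":[[0.001,0,0],[0.002,0,0],[0.003,0,0]],"dr":[[0,0,0],[0,0,0],[0,0,0]]}'; python3 -c "
from h import *
go([.3,-.45,.25],-25.5)"
```

```text
time_s: 5.6
position: [0.5445, -0.1915, 0.0979]
tool_rot: [[-0.001, 0.901, -0.433], [0.0, -0.433, -0.901], [-1.0, -0.001, 0.0]]
ft_force: [0.2, -0.0, -1.1]
grip_width: -0.0002
time_s: 6.1
position: [0.5462, -0.1885, 0.069]
tool_rot: [[-0.0, 0.902, -0.431], [0.0, -0.431, -0.902], [-1.0, -0.0, -0.0]]
ft_force: [-0.3, -0.3, 0.3]
grip_width: 0.0
time_s: 6.4
position: [0.5462, -0.1885, 0.0678]
tool_rot: [[0.001, 0.902, -0.431], [-0.0, -0.431, -0.902], [-1.0, 0.001, -0.0]]
ft_force: [-6.1, 4.7, 22.4]
grip_width: -0.0001
shift [-0.1824 -0.1094  0.342 ] dr [-0.    -0.    -0.001] pos [ 0.5462 -0.1885  0.0678] F [-6.1  4.7 22.4] t 6.4
```

All four reached 0.068. I'll lift, retreat clear of the view and check.

```bash
python3 -m crank '{"hand":[255,255,255,255,255],"translation":[[-0.04,0,0],[-0.09,0,0],[-0.14,0,0],[-0.17,-0.02,0.04],[-0.17,-0.04,0.08]],"dr":[[0,0,0],[0,0,0],[0,0,0],[0,0,0],[0,0,0]]}'; python3 -m crank '{"hand":[255,255,255,255,255],"translation":[[0,-0.015,0.045],[0,-0.03,0.09],[0,-0.045,0.135],[0,-0.06,0.18],[0,-0.07,0.22]],"dr":[[0,0,0],[0,0,0],[0,0,0],[0,0,0],[0,0,0]]}';  python3 -m crank '{"hand":[255,255,255],"translation":[[0,-0.015,0.045],[0,-0.015,0.045],[0,-0.015,0.045]],"dr":[[0,0,0],[0,0,0],[0,0,0]]}'; python3 - <<'E'
from h import *
A,d=cams.get_image("top"); B=cams.get_image("side")[0]; cv2.imwrite("pics/top2.png",A)
a=cv2.resize(A[150:300,270:470],(640,480),interpolation=2)
b=cv2.resize(B[190:280,280:400],(640,480),interpolation=2)
cv2.imwrite("pics/c2.png",cv2.resize(np.hstack([a,b]),(800,300)))
cv2.imwrite("pics/c3.png",b)
# section height by depth, before / after
k,dd,E=K("top")
for nm,D in(("before",np.load("top0.npy")),("after",d)):
    for p in [(363.5,261.3),(386.3,211.5),(339.1,219.9),(410.9,253.1),(374,237)]:
        u,v=map(round,p); z=np.median(D[v-2:v+3,u-2:u+3])
        q=cv2.undistortPoints(np.array([[p]]),k,dd)[0,0]; print(nm,p,((E[:3,:3]@np.r_[q,1])*z+E[:3,3])[2].round(4))
E
```

```text
time_s: 6.9
position: [0.4764, -0.2444, 0.2403]
tool_rot: [[0.006, 0.904, -0.428], [-0.005, -0.428, -0.904], [-1.0, 0.008, 0.002]]
ft_force: [0.4, -0.9, -0.9]
grip_width: -0.0003
time_s: 7.4
position: [0.3157, -0.4134, 0.2365]
tool_rot: [[0.0, 0.902, -0.432], [-0.0, -0.432, -0.902], [-1.0, 0.0, 0.0]]
ft_force: [0.8, -0.4, 0.4]
grip_width: -0.0001
time_s: 7.7
position: [0.284, -0.4467, 0.2361]
tool_rot: [[0.0, 0.901, -0.433], [0.001, -0.433, -0.901], [-1.0, -0.0, -0.001]]
ft_force: [-0.1, 1.6, 0.1]
grip_width: 0.0002
before (363.5, 261.3) 0.0769
before (386.3, 211.5) 0.0764
before (339.1, 219.9) 0.076
before (410.9, 253.1) 0.0769Traceback (most recent call last):
  File "<stdin>", line 12, in <module>
cv2.error: OpenCV(4.12.0) /io/opencv/modules/calib3d/src/undistort.dispatch.cpp:538: error: (-215:Assertion failed) npoints >= 0 && src.isContinuous() && (depth == CV_32F || depth == CV_64F) in function 'undistortPoints'
```

View pics/c2.png

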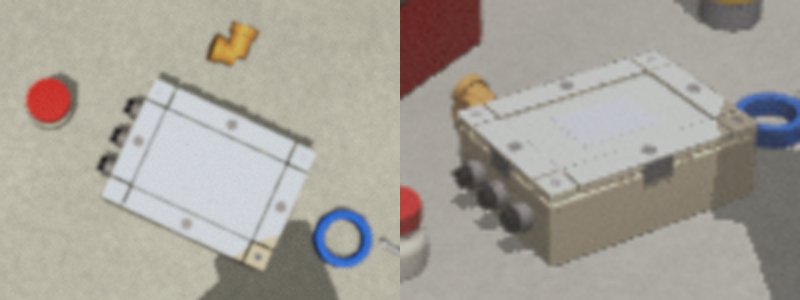

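View pics/c3.png

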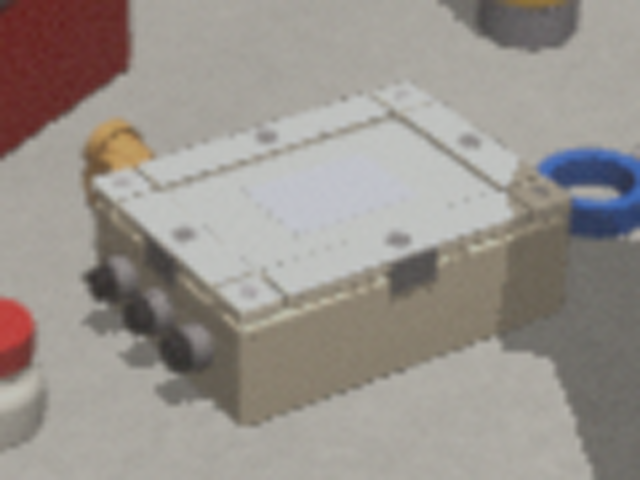

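The side view shows all four sections flush with the corners and no black gaps. The box, elbow, jar and tape are where they were. I'll take one depth check, then hand in.

```bash
python3 - <<'E'
from h import *
A,d=cams.get_image("top"); k,dd,E=K("top")
for p in [(363.5,261.3),(386.3,211.5),(339.1,219.9),(410.9,253.1)]:
    u,v=map(round,p); z=np.median(d[v-2:v+3,u-2:u+3])
    q=cv2.undistortPoints(np.array([[p]],float),k,dd)[0,0]; print(p,((E[:3,:3]@np.r_[q,1])*z+E[:3,3])[2].round(4))
env.close_job()
E
```

```text
(363.5, 261.3) 0.0688
(386.3, 211.5) 0.0683
(339.1, 219.9) 0.0686
(410.9, 253.1) 0.0679
the job is handed in; nothing more can be done
```

All four rim sections of the wiring box are clicked shut, and I handed the job in after about 8 s of the 50 s allowed. I pressed them with closed fingertips in the order front, back, left, right, then drew the arm clear.

- **Depth at the four dots:** they went from about 76–77 mm to 67.9–68.8 mm after release, so the sections stay down.
- **Pressing:** each press stopped at z ≈ 68 mm with about 18–23 N of vertical force in the readings, well under the limits.
- **Pictures:** the side view shows no black gaps and the rim flush with its corners. By eye, the box, elbow, jar and tape look unmoved; I did not measure this. The other bystanders were outside the close-up views, and the arm stayed well clear of them.

One check script crashed partway on a type error. I reran it correctly before handing in, and no checks disagreed.

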